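Change the basket in the dip tank

TASK

The round basket in the tank has soaked long enough: take it out and hang it by its bail on the free hook of the drip stand, over the white dish. Then lift the deep square basket off its hook and lower it into the tank, setting it down flat on the tank's floor before letting go. Leave the shallow basket hanging where it is, and do not knock or shift the other things on the bench.

Things in the scene. Friction and masses are not known exactly. Their poses are not given: they have to be found in the camera images.
- drip_stand: fixed steel drip stand: posts at y = -165 and +165 mm, a 10 mm rail between them at z = 193 mm and three upturned hooks that point to its -x (towards the robot). Feet 16 mm wide, 12 mm high, from x = -70 to +60 mm. Origin on the worktop under the middle of the rail, y along the rail, z up
- hook_0 (a point): the left (+y) hook of the stand: this point is the axis of the 8 mm thick hook bar at its lowest point (the valley, where a bail rests), 50 mm in front (-x) of the rail's axis, z = 185 mm. The hook's tip lies 15 mm farther to -x and rises 22 mm above this point (its top). Hooks are 100 mm apart. Axes as the stand's
- hook_1 (a point): the middle hook of the stand: this point is the axis of the 8 mm thick hook bar at its lowest point (the valley, where a bail rests), 50 mm in front (-x) of the rail's axis, z = 185 mm. The hook's tip lies 15 mm farther to -x and rises 22 mm above this point (its top). Hooks are 100 mm apart. Axes as the stand's
- hook_2 (a point): the right (-y) hook of the stand: this point is the axis of the 8 mm thick hook bar at its lowest point (the valley, where a bail rests), 50 mm in front (-x) of the rail's axis, z = 185 mm. The hook's tip lies 15 mm farther to -x and rises 22 mm above this point (its top). Hooks are 100 mm apart. Axes as the stand's
- dip_tank: fixed square open tank of sheet steel, outside 86x86 mm (88 over the rim), inside 76x76 mm, rim at z = 57 mm, inner floor at z = 5 mm. Origin: centre of its underside; x and y along its sides
- tank_floor (a point): centre of the tank's inner floor
- basket_round: The round basket, which stands in the tank at the start. Steel wire, 60 mm wide, body 45 mm deep, 0.14 kg. Origin centre of underside. Stiff peaked bail of 5 mm wire in its y-z plane, 59 mm wide; the opening runs along x, from z = 45 to the peak (underside z = 117). Black square grip 14x14 mm on the peak, z = 122 to 152 (top).
- basket_round_eye (a point): the point of the round basket's bail that comes to lie at the hook point when it hangs, z = 112 mm in the basket
- basket_deep: The deep square basket, hanging on one of the hooks at the start. Steel wire, 60 mm wide, body 60 mm deep, 0.14 kg. Origin centre of underside. Stiff peaked bail of 5 mm wire in its y-z plane, 59 mm wide; the opening runs along x, from z = 60 to the peak (underside z = 132). Black square grip 14x14 mm on the peak, z = 137 to 167 (top).
- basket_deep_eye (a point): the same point of the deep basket's bail, z = 127 mm in the basket
- basket_shallow: The shallow square basket, hanging on another hook; it stays there. Steel wire, 60 mm wide, body 30 mm deep, 0.14 kg. Origin centre of underside. Stiff peaked bail of 5 mm wire in its y-z plane, 59 mm wide; the opening runs along x, from z = 30 to the peak (underside z = 102). Black square grip 14x14 mm on the peak, z = 107 to 137 (top).
- basket_shallow_eye (a point): the same point of the shallow basket's bail, z = 97 mm in the basket
- white_dish: white evaporating dish, 97 mm across, 22 mm high, standing on the worktop under the free hook; origin centre of underside
- measuring_cylinder: tall clear measuring cylinder with a blue foot, 52x60 mm at the foot, 200 mm high, standing between stand and tank; origin centre of underside
- sample_pot: white pot with a teal cap, 55 mm across, 88 mm high, standing between stand and tank; origin centre of underside
- amber_bottle: amber bottle with black cap, 72 mm across, 161 mm high, behind the gap between stand and tank; origin centre of underside
- beaker_low: low glass beaker, 73 mm across, 60 mm high, to the right of the tank; origin centre of underside
- box_maroon: small maroon slide box, 45x100x30 mm, behind the tank; origin centre of underside
There are look-alikes about, which are no part of the job. Leave any green or pink look-alike of the basket_round alone.

How it is judged:
On the way, in this order (a step that is already met when the one before it is completed fails the run):
1. the round basket hangs, let go, on the hook over the white dish, while the deep basket still hangs on its hook ((distance between basket_round_eye and hook_0 below 0.012 m or distance between basket_round_eye and hook_1 below 0.012 m or distance between basket_round_eye and hook_2 below 0.012 m) and horizontal distance between basket_round and white_dish below 0.05 m and angle between basket_round's own z axis and vertical below 0.25 rad and contact force between the fingers and basket_round below 0.1 N and (distance between basket_deep_eye and hook_0 below 0.012 m or distance between basket_deep_eye and hook_1 below 0.012 m or distance between basket_deep_eye and hook_2 below 0.012 m)), for 0.2 s.
2. the deep basket is lifted off: its eye is more than 50 mm from every hook (distance between basket_deep_eye and hook_0 above 0.05 m and distance between basket_deep_eye and hook_1 above 0.05 m and distance between basket_deep_eye and hook_2 above 0.05 m), for 0.1 s.
3. the deep basket, still held by the fingers, is in the tank with its underside within 20 mm of the floor (horizontal distance between basket_deep and tank_floor below 0.014 m and angle between basket_deep's own z axis and vertical below 0.08 rad and z of basket_deep in the frame of tank_floor below 0.02 m and contact force between the fingers and basket_deep above 0.5 N), for 0.1 s.
At the end, for the whole second after the job is handed in: Round basket hangs at rest, eye within 12 mm of a hook point, over the dish (50 mm), tilt under 0.25 rad. Deep basket at rest in the tank: within 6 mm of the floor, 14 mm of its centre, tilt under 0.08 rad. Shallow basket at rest on its hook, moved under 20 mm. Speeds under 0.03 m/s ((distance between basket_round_eye and hook_0 below 0.012 m or distance between basket_round_eye and hook_1 below 0.012 m or distance between basket_round_eye and hook_2 below 0.012 m) and horizontal distance between basket_round and white_dish below 0.05 m and angle between basket_round's own z axis and vertical below 0.25 rad and contact force between the fingers and basket_round below 0.1 N and linear speed of each of basket_round, basket_deep, basket_shallow below 0.03 m/s and horizontal distance between basket_deep and tank_floor below 0.014 m and angle between basket_deep's own z axis and vertical below 0.08 rad and z of basket_deep in the frame of tank_floor below 0.006 m and (distance between basket_shallow_eye and hook_0 below 0.012 m or distance between basket_shallow_eye and hook_1 below 0.012 m or distance between basket_shallow_eye and hook_2 below 0.012 m) and distance of basket_shallow_eye from where it was at the start of the episode below 0.02 m); the robot touches nothing.
It fails at once if the dish, cylinder, pot, bottle, beaker or slide box is shifted by more than 30 mm or tipped by more than 0.4 rad (distance of any of white_dish, measuring_cylinder, sample_pot, amber_bottle, beaker_low, box_maroon from where it was at the start of the episode above 0.03 m or angle between any of white_dish, measuring_cylinder, sample_pot, amber_bottle, beaker_low, box_maroon's own z axis and vertical above 0.4 rad).
It fails at once if the shallow basket is taken or knocked off its hook (distance of basket_shallow_eye from where it was at the start of the episode above 0.04 m).
It also fails if it takes over 72 s, if anything falls off the work surface, if the arm or the gripper's body presses on something with over 40 N, if the wrist force passes 120 N, or if a joint passes its speed limit or range.

ROBOT

A 7-joint arm with a two-finger parallel gripper is mounted at the origin on a cart in front of the work surface, level with it; the furniture and walls round the work are solid. World frame = base frame: x ahead of the robot, y to its left, z up, the work surface at z = 0. Lengths are in m, angles in rad, forces in N, time in s.
With the tool pointing down it reaches from about 0.4 to 0.85 m from the base axis. Payload 10.4 kg.
Tool frame: the origin (TCP) lies midway between the tips of the shut fingers; the grasp point (between the pads) lies r.grip_point_offset behind it (r.grip_point_offset is the distance from the TCP to the grasp point, in m); z points along the fingers, y is the line along which they close (so a half turn about z gives the same grasp; the last joint's range is limited). The gripper opens to 87 mm and grips with 3 to 60 N. Pads are 19 mm wide; open, the fingers measure 117 mm over their backs; the gripper's body (75 mm by 190 mm) begins 51 mm behind the grasp point.
Start: joints at [1.106, 0.332, -0.065, 1.46, 0.022, 1.35, -0.088], TCP at [0.267, -0.565, 0.223] pointing down, gripper open.
Joint ranges: [-2.6, 2.6], [-0.5, 2.12], [-1.47, 1.34], [0.16, 2.42], [-1.27, 4.41], [0.06, 2.06], [-2.6, 2.6]. Speed limits (rad/s): [2.22, 2.22, 2.79, 2.79, 3.14, 3.14, 3.14].

INTERFACE

Orientations are given as a unit quaternion [x, y, z, w].
In Python, from bench import r gives the robot as it stands.
- The arm moves only by the tool play_rows, never from a script. Its arguments are lists of equal length, an entry for each row: "claw": the closure, from 0 (fully open) to 1 (shut); "delta_pos": the shift along the tool's x, y, z scaled (see below), a list of three; "delta_rot": the turn, a rotation vector about the tool's x, y, z scaled (see below), a list of three. A call has 1 to 8 rows; each row shifts and turns the commanded pose from where the row before left it, along the tool's axes as they then stand; what a row does not reach is not made up. The controller multiplies each number of a shift by 200 mm and each number of a turn by pi rad. A row lasts 1/10 s, in which the tool goes at most 50 mm and 8.59 degrees, less where a joint would pass 70% of its speed; a pose out of reach is approached as far as the arm can. A call with a number of a shift or a turn outside -1 to 1 is refused whole. A call with a gripper value outside its range is refused whole. The fingers move at their own pace and stop on an object; "squeeze" is the grip in N (left out, the last holds). Time passes only in rows, so rows that do not move let the fingers close. It gives the time, the measured TCP pose, the force, the opening and the grip force at its end, in the units of the state.
- r.read_state(): the state, without advancing time (a new reading comes with each control period).
- r.camera(name): name is "scene" or "top" or "wrist"; returns a dict with "pixels" (384x512x3 uint8, red, green, blue), "camera_matrix" (3x3 intrinsics, pixels), "cam_to_world" (4x4, takes a point from camera to world coordinates); the wrist camera has in their place "hand_eye" (4x4, takes a point from camera to tool coordinates, whose origin is the TCP and whose axes are the flange's). Camera axes: x right, y up, looking along -z (the intrinsics and any distortion apply to the point x, -y, -z); pixel columns grow to the right and rows downward; lengths in m; the calibration is good to about 2 mm. A picture is of the moment at which its call begins: read the wrist's pose just before it. There is no depth.
- r.close_job(): hands the job in; it is judged then, once.
The state is a dict: "time": time; "joint_positions": joint angles; "joint_vel": joint speeds; "joint_torque": joint torques, N m; "ee_pos": TCP position; "eef_rot": TCP orientation; "ft_force": force on the tool from outside, world axes, zero at the start; "torque": the same for the moment, N m; "width": finger opening in m; "grip_force": force on a finger pad.
Only numpy, scipy, OpenCV 4.12 (cv2) and the standard library are available. Lean on these libraries where they do the work, as an engineer would, in place of code of your own. Each camera call takes 0.05 s, during which the arm holds its last target. There are 200 camera calls.

## Working session

There is one attempt and no reset: what is moved stays moved. The work goes in short steps, Python scripts to look and compute and a tool call to move; the robot and the scene stay as the last step left them, time stands still between calls to the robot, and variables do not carry over. Pictures are saved under pics/ and viewed, at most 10 in all, crops included, and the job is handed in when it is done.

Besides the shell and the picture viewer there is one more tool, called in YAML: its name, and indented under it one key for each argument. play_rows: Moves the arm, as the interface text tells. Shifts and turns lie within -1 to 1; 1 stands for 200 mm of shift or pi rad of turn. Its arguments: {"type":"object","properties":{"claw":{"type":"array"},"delta_pos":{"type":"array"},"delta_rot":{"type":"array"},"squeeze":{"type":"number"}},"required":["claw","delta_pos","delta_rot"]}

```bash
ls; mkdir -p pics
python3 - <<'E'
from bench import r
import cv2,json
s=r.read_state(); print(s, r.grip_point_offset)
for n in("scene","top"):
    c=r.camera(n); cv2.imwrite(f"pics/{n}0.png",c["pixels"][:,:,::-1]); print(n,c["camera_matrix"],c["cam_to_world"])
c=r.camera("wrist");print(c["hand_eye"])
E
```

```text
pics
{'time': 0.0, 'joint_positions': array([ 1.10642093,  0.33289019, -0.06471056,  1.46094551,  0.02161074,
        1.34989048, -0.08848407]), 'joint_vel': array([-1.00884806e-03,  1.54495650e-03,  7.40765850e-04,  6.50642061e-04,
       -7.07085200e-04,  1.54502333e-03,  4.49442801e-05]), 'joint_torque': array([-1.17687858e-03, -6.23252106e+01,  2.38607847e-02, -3.89903247e+01,
       -6.15055952e-02,  3.95669206e-02,  1.21986595e-04]), 'ee_pos': array([ 0.26704704, -0.56464725,  0.22174053]), 'eef_rot': array([ 9.75697685e-01,  2.19119856e-01, -1.92984218e-04, -6.92364537e-04]), 'ft_force': array([ 0.14511046,  0.03171527, -0.09405192]), 'torque': array([0.01593244, 0.01510504, 0.05788141]), 'grip_force': 0.0, 'width': 0.08691901433815742} 0.0187
scene [[473.5847587    0.         257.22675327]
 [  0.         473.5847587  196.30579822]
 [  0.           0.           1.        ]] [[-0.72722491  0.28258262 -0.62553257 -0.38016146]
 [-0.6860271  -0.32923349  0.64882365  0.93827211]
 [-0.02259998  0.90097301  0.43328613  0.80528874]
 [ 0.          0.          0.          1.        ]]
top [[496.78601391   0.         259.56581833]
 [  0.         496.78601391 193.68719452]
 [  0.           0.           1.        ]] [[ 0.03016556  0.99051104 -0.13408175  0.33913709]
 [-0.9995133   0.03095889  0.00383528 -0.04296938]
 [ 0.00794991  0.1339008   0.99096285  1.74925075]
 [ 0.          0.          0.          1.        ]]
[[-3.28681844e-04  9.70091055e-01  2.42741092e-01  6.61094527e-02]
 [ 9.99999638e-01  1.28251633e-04  8.41497258e-04 -3.32888298e-04]
 [ 7.85197022e-04  2.42741280e-01 -9.70090745e-01 -1.61801489e-01]
 [ 0.00000000e+00  0.00000000e+00  0.00000000e+00  1.00000000e+00]]
```

View pics/scene0.png

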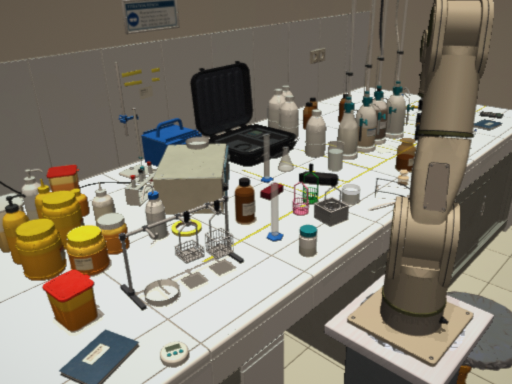

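View pics/top0.png

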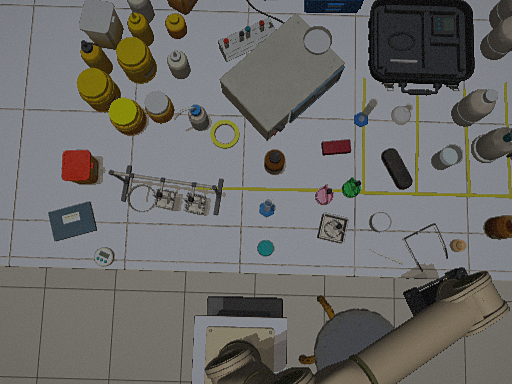

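The scene view shows the stand at left (about 120–240, 200–300) with the left hook free over the dish (162,291). The tank, with the round basket in it, is at (331,208). In the top view the stand is at (170,190) and the tank at (333,227). I'll zoom in on both.

Run:
```python
import cv2,numpy as np
t=cv2.imread("pics/top0.png");s=cv2.imread("pics/scene0.png")
a=cv2.resize(t[160:260,105:225],None,fx=5,fy=5,interpolation=cv2.INTER_CUBIC)[:, :]
b=cv2.resize(t[200:260,300:360],None,fx=5,fy=5,interpolation=cv2.INTER_CUBIC)
im=np.zeros((600,800,3),np.uint8); im[:500,:600]=a; 
im[:200,600:]=cv2.resize(t[205:255,308:358],(200,200),interpolation=cv2.INTER_CUBIC)
cv2.imwrite("pics/c1.png",im)
im=np.zeros((600,800,3),np.uint8)
im[:,:560]=cv2.resize(s[190:310,110:250],(0,0),fx=4,fy=5,interpolation=cv2.INTER_CUBIC)[:600,:560]
im[:360,560:]=cv2.resize(s[160:235,300:360],(240,360),interpolation=cv2.INTER_CUBIC)
cv2.imwrite("pics/c2.png",im)
```

```text
(no output)
```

View pics/c1.png

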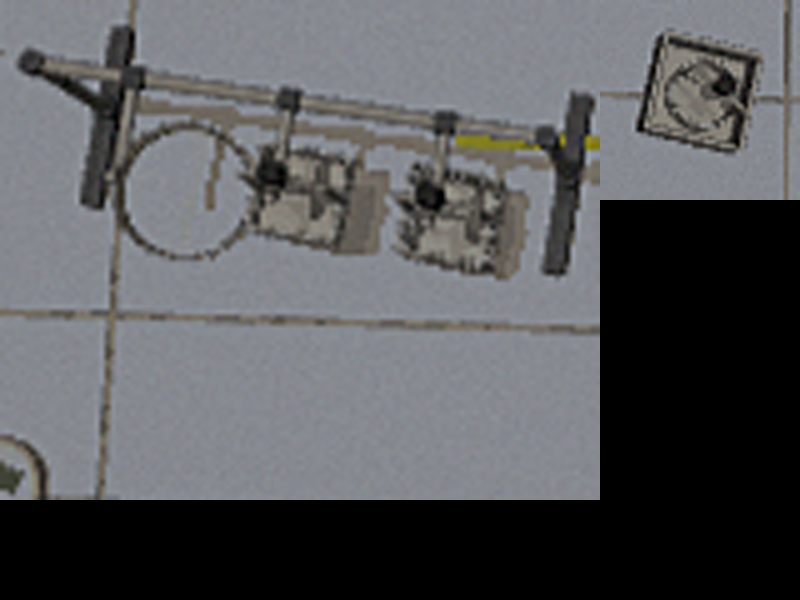

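View pics/c2.png

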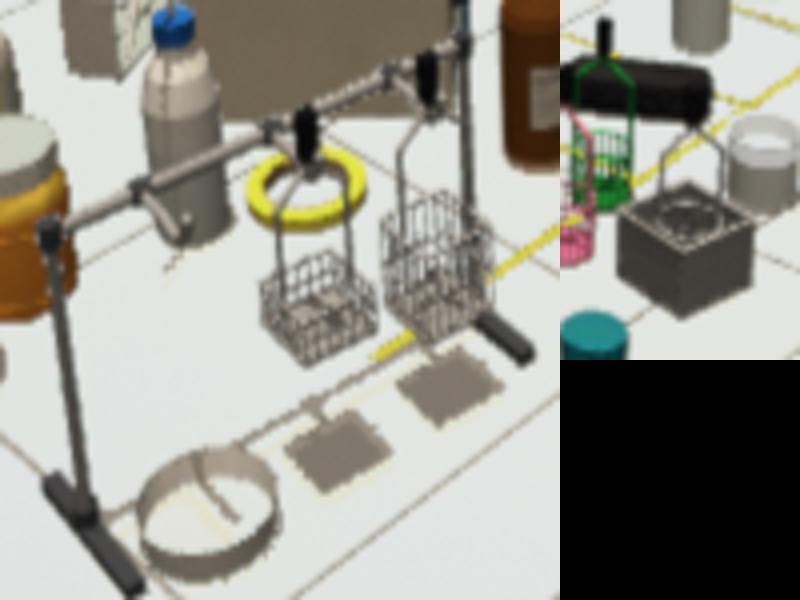

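The deep basket hangs on the right hook (hook_2) and the shallow one on the middle hook. The left hook (hook_0) is free, over the dish. In the 5x crop the rail junctions are at (133,77), (288,97) and (445,122). In the 4x crop the tank corners are at (663,32), (760,57), (738,150) and (640,128), and the round grip is at (720,85).

```bash
cat > h.py <<'E'
import numpy as np
from scipy.optimize import least_squares
from scipy.spatial.transform import Rotation as R
from bench import r
S=dict(K=np.array([[473.5847587,0,257.22675327],[0,473.5847587,196.30579822],[0,0,1]]),T=np.array([[-0.72722491,0.28258262,-0.62553257,-0.38016146],[-0.6860271,-0.32923349,0.64882365,0.93827211],[-0.02259998,0.90097301,0.43328613,0.80528874],[0,0,0,1]]))
TOP=dict(K=np.array([[496.78601391,0,259.56581833],[0,496.78601391,193.68719452],[0,0,1]]),T=np.array([[0.03016556,0.99051104,-0.13408175,0.33913709],[-0.9995133,0.03095889,0.00383528,-0.04296938],[0.00794991,0.1339008,0.99096285,1.74925075],[0,0,0,1]]))
def atz(c,uv,z):
    d=np.linalg.solve(c["K"],[*uv,1.])*[1,-1,-1]; d=c["T"][:3,:3]@d; o=c["T"][:3,3]
    return o+d*(z-o[2])/d[2]
def proj(c,p):
    q=(np.asarray(p)-c["T"][:3,3])@c["T"][:3,:3]*[1,-1,-1]; q=q@c["K"].T
    return q[...,:2]/q[...,2:]
def fit(obs,x0):
    "obs: list (cam,uv,local xyz); pose x,y,yaw"
    def f(v):
        Rz=R.from_euler('z',v[2]).as_matrix()
        return np.concatenate([proj(c,Rz@l+[v[0],v[1],0])-u for c,u,l in obs])
    s=least_squares(f,x0,loss='soft_l1'); return s.x,s.fun.reshape(-1,2)
def tool(s=None):
    s=s or r.read_state(); T=np.eye(4);T[:3,:3]=R.from_quat(s["eef_rot"]).as_matrix();T[:3,3]=s["ee_pos"];return T
E
python3 - <<'E'
from h import *
np.set_printoptions(precision=4,suppress=True)
A=lambda u,v:np.array([105+(u-2)/5,160+(v-2)/5]); B=lambda u,v:np.array([308+(u-601.5)/4,205+(v-1.5)/4])
C=lambda u,v:np.array([110+(u-1.5)/4,190+(v-2)/5]); D=lambda u,v:np.array([300+(u-561.5)/4,160+(v-2)/4.8])
L=lambda *a:np.array(a)/1000
obs=[(TOP,A(133,77),L(0,100,195)),(TOP,A(288,98),L(0,0,195)),(TOP,A(445,122),L(0,-100,195)),(TOP,A(32,61),L(0,165,195)),(TOP,A(543,135),L(0,-165,195)),
 (TOP,A(122,28),L(60,165,12)),(TOP,A(92,207),L(-70,165,12)),(TOP,A(580,95),L(60,-165,12)),(TOP,A(555,272),L(-70,-165,12)),
 (S,C(137,190),L(0,100,193)),(S,C(268,132),L(0,0,193)),(S,C(390,75),L(0,-100,193)),(S,C(182,228),L(-60,100,190))]
v,e=fit(obs,[.35,.2,.1]);print("stand",v,e)
Rz=R.from_euler('z',v[2]).as_matrix()
for y in(.1,0,-.1):print(Rz@[-.05,y,.185]+[v[0],v[1],0])
obs=[(TOP,B(663,32),L(44,44,57)),(TOP,B(760,57),L(44,-44,57)),(TOP,B(738,151),L(-44,-44,57)),(TOP,B(640,128),L(-44,44,57)),
(S,D(620,207),L(-44*-1,44,57)),(S,D(687,243),L(-44,44,57)),(S,D(755,232),L(-44,-44,57)),(S,D(690,183),L(44,-44,57))]
v,e=fit(obs,[.35,-.3,0]);print("tank",v,e)
print("grip",atz(TOP,B(722,85),.157),"dish",atz(TOP,A(187,190),.022), "cyl",atz(TOP,(267,208),0.01))
print("grip sh",atz(TOP,A(270,172),.225),"deep",atz(TOP,A(430,196),.225))
E
```

```text
stand [ 0.5855  0.2594 -0.1138] [[ 0.117  -0.1371]
 [ 0.2965  0.1754]
 [ 0.1214 -0.1056]
 [ 0.0745  0.1333]
 [ 0.8419  0.2353]
 [ 0.0363 -0.6028]
 [-0.5693 -0.4207]
 [ 0.3607 -0.7203]
 [-0.3424  0.0721]
 [ 0.2385  0.7617]
 [ 0.0718  0.291 ]
 [-0.579   0.6332]
 [ 0.3563  2.745 ]]
[0.5472 0.3645 0.185 ]
[0.5358 0.2651 0.185 ]
[0.5245 0.1658 0.185 ]
tank [ 0.4584 -0.3028 -0.2206] [[-0.0956 -0.4128]
 [ 0.6701 -0.2827]
 [ 0.3494  1.2587]
 [-0.3302  0.5515]
 [-1.2512  0.6334]
 [-1.0947  2.4885]
 [ 0.9828 -2.237 ]
 [ 0.0192 -0.8729]]
grip [ 0.4582 -0.3044  0.157 ] dish [0.5462 0.361  0.022 ] cyl [ 0.5245 -0.0774  0.01  ]
grip sh [0.5347 0.263  0.225 ] deep [0.5228 0.1636 0.225 ]
```

play_rows:
  claw: [0, 0, 0, 0, 0, 0, 0, 0]
  delta_pos:
    - [0, 0, -0.2]
    - [0, 0, -0.2]
    - [0.2, -0.11, 0]
    - [0.2, -0.11, 0]
    - [0.2, -0.11, 0]
    - [0.2, -0.11, 0]
    - [0.2, -0.11, 0]
    - [0.2, -0.11, 0]
  delta_rot:
    - [0, 0, 0]
    - [0, 0, 0]
    - [0, 0, 0]
    - [0, 0, 0]
    - [0, 0, 0]
    - [0, 0, 0]
    - [0, 0, 0]
    - [0, 0, 0]

```text
time: 0.95
ee_pos: [0.4284, -0.3413, 0.3025]
eef_rot: [0.976, 0.219, -0.0, 0.0]
ft_force: [-0.0, -0.9, 0.3]
width: 0.0869
grip_force: 0.0
```

play_rows:
  claw: [0, 0, 0, 0, 0, 0, 0, 0]
  delta_pos:
    - [0.22, -0.11, 0]
    - [0, 0, 0]
    - [0, 0, 0]
    - [0, 0, 0]
    - [0, 0, 0]
    - [0, 0, 0]
    - [0, 0, 0]
    - [0, 0, 0]
  delta_rot:
    - [0, 0, 0]
    - [0, 0, 0.04]
    - [0, 0, 0.04]
    - [0, 0, 0.04]
    - [0, 0, 0.04]
    - [0, 0, 0.04]
    - [0, 0, 0]
    - [0, 0, 0]

```text
time: 1.75
ee_pos: [0.4581, -0.3043, 0.3024]
eef_rot: [0.996, -0.091, -0.0, -0.0]
ft_force: [0.5, 0.6, -0.4]
width: 0.0868
grip_force: 0.0
```

Run:
```python
from h import *
import cv2,pickle
T=tool();s=r.read_state();print(T.round(4),s["joint_positions"].round(2),s["time"])
c=r.camera("wrist");pickle.dump((T,c),open("w1.pkl","wb"))
print(c["camera_matrix"]);cv2.imwrite("pics/w1.png",cv2.resize(c["pixels"][:,:,::-1],(768,576),interpolation=cv2.INTER_CUBIC))
```

```text
[[ 9.834e-01 -1.817e-01 -2.000e-04  4.581e-01]
 [-1.817e-01 -9.834e-01  1.000e-04 -3.043e-01]
 [-2.000e-04 -1.000e-04 -1.000e+00  3.024e-01]
 [ 0.000e+00  0.000e+00  0.000e+00  1.000e+00]] [ 0.71  0.15 -0.24  1.52  0.03  1.48 -1.28] 1.75
[[281.69711343   0.         256.89343777]
 [  0.         281.69711343 192.50495258]
 [  0.           0.           1.        ]]
```

View pics/w1.png

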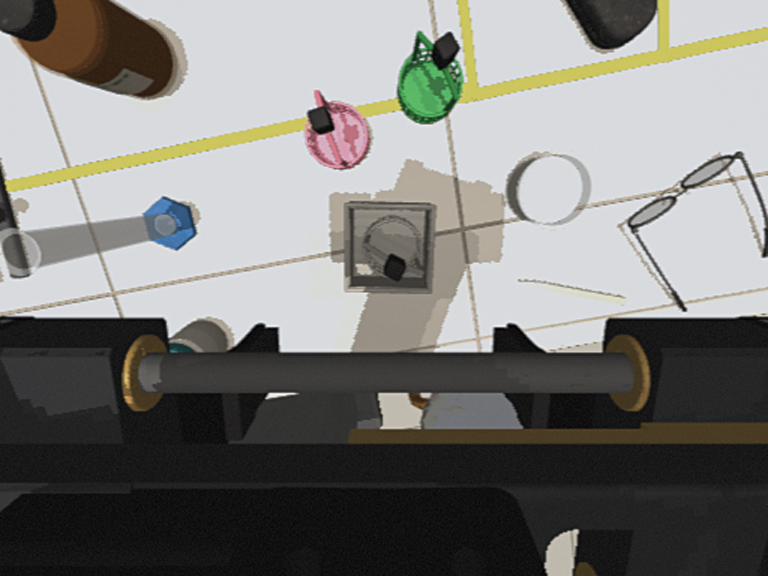

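The wrist view shows the tank at (390,248), the round basket's grip at (395,266), and the pink and green look-alikes farther back. I'll enlarge the tank.

Run:
```python
import pickle,cv2
T,c=pickle.load(open("w1.pkl","rb"))
cv2.imwrite("pics/w1c.png",cv2.resize(c["pixels"][125:205,215:305,::-1],None,fx=7,fy=7,interpolation=cv2.INTER_CUBIC))
```

```text
(no output)
```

View pics/w1c.png

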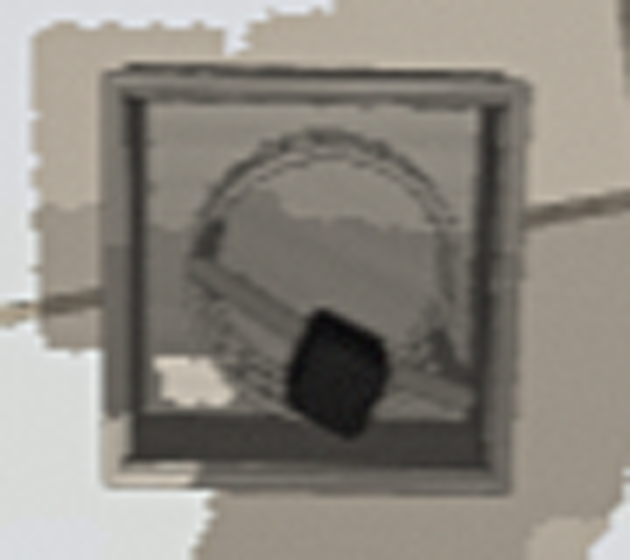

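Run:
```python
from h import *
import pickle
np.set_printoptions(precision=4,suppress=True)
T,c=pickle.load(open("w1.pkl","rb")); W=dict(K=c["camera_matrix"],T=T@c["hand_eye"])
P=lambda u,v:np.array([215+(u-3)/7,125+(v-3)/7]); L=lambda *a:np.array(a)/1000
v,e=fit([(W,P(106,72),L(44,44,57)),(W,P(529,85),L(44,-44,57)),(W,P(510,492),L(-44,-44,57)),(W,P(103,487),L(-44,44,57))],[.458,-.303,-.22]);print("tank",v,e)
def f(v):
    Rz=R.from_euler('z',v[2]).as_matrix()
    g=lambda l:proj(W,Rz@np.array(l)+[v[0],v[1],0.005])
    return np.concatenate([g([0,.027,v[3]])-P(205,262),g([0,-.027,v[3]])-P(465,395),g([0,0,.137])-P(338,373)])
s=least_squares(f,[.458,-.303,-.6,.09]);print("round",s.x,s.fun)
print("shallow/other",atz(W,P(338,373),.142))
```

```text
tank [ 0.461  -0.3075 -0.2071] [[-0.804  -0.3997]
 [ 0.8072 -0.7305]
 [ 0.3711  1.0853]
 [-0.3718  0.4189]]
round [ 0.4597 -0.3113 -0.6596  0.0965] [ 0.0709  0.2165 -0.3387  0.001   0.2362 -0.2042]
shallow/other [ 0.4595 -0.311   0.142 ]
```

play_rows:
  claw: [0, 0, 0, 0, 0, 0, 0, 0]
  delta_pos:
    - [0, 0, 0]
    - [0, 0, 0]
    - [0, 0, 0]
    - [0, 0, 0]
    - [0.019, 0.015, 0.1]
    - [0, 0, 0.2]
    - [0, 0, 0.2]
    - [0, 0, 0.2]
  delta_rot:
    - [0, 0, 0.038]
    - [0, 0, 0.038]
    - [0, 0, 0.038]
    - [0, 0, 0.038]
    - [0, 0, 0]
    - [0, 0, 0]
    - [0, 0, 0]
    - [0, 0, 0]

```text
time: 2.6
ee_pos: [0.4592, -0.309, 0.1613]
eef_rot: [0.946, -0.325, 0.0, 0.0]
ft_force: [0.6, 0.4, 0.6]
width: 0.0868
grip_force: 0.0
```

play_rows:
  claw: [0, 0, 0.5, 0.8, 1, 1, 1, 1]
  delta_pos:
    - [0, 0, 0.1]
    - [0, 0, 0.065]
    - [0, 0, 0]
    - [0, 0, 0]
    - [0, 0, 0]
    - [0, 0, 0]
    - [0, 0, 0]
    - [0, 0, 0]
  delta_rot:
    - [0, 0, 0]
    - [0, 0, 0]
    - [0, 0, 0]
    - [0, 0, 0]
    - [0, 0, 0]
    - [0, 0, 0]
    - [0, 0, 0]
    - [0, 0, 0]
  squeeze: 20

```text
time: 3.4
ee_pos: [0.4595, -0.3092, 0.13]
eef_rot: [0.945, -0.326, 0.0, 0.0]
ft_force: [0.1, -0.0, -0.1]
width: 0.0467
grip_force: 0.0
```

play_rows:
  claw: [1, 1]
  delta_pos:
    - [0, 0, 0]
    - [0, 0, 0]
  delta_rot:
    - [0, 0, 0]
    - [0, 0, 0]

```text
time: 3.6
ee_pos: [0.4593, -0.3091, 0.1296]
eef_rot: [0.945, -0.326, 0.0, 0.0]
ft_force: [0.2, 0.3, 0.6]
width: 0.0309
grip_force: 0.0
```

play_rows:
  claw: [1, 1, 1, 1, 1, 1, 1, 1]
  delta_pos:
    - [0, 0, 0]
    - [0, 0, 0]
    - [0, 0, 0]
    - [0, 0, 0]
    - [0, 0, -0.02]
    - [0, 0, -0.04]
    - [0, 0, -0.06]
    - [0, 0, -0.06]
  delta_rot:
    - [0, 0, 0]
    - [0, 0, 0]
    - [0, 0, 0]
    - [0, 0, 0]
    - [0, 0, 0]
    - [0, 0, 0]
    - [0, 0, 0]
    - [0, 0, 0]

```text
time: 4.4
ee_pos: [0.4594, -0.3092, 0.167]
eef_rot: [0.945, -0.326, 0.0, 0.0]
ft_force: [0.1, 0.3, -1.0]
width: 0.0139
grip_force: 19.9
```

play_rows:
  claw: [1, 1, 1, 1, 1, 1, 1, 1]
  delta_pos:
    - [0, 0, -0.1]
    - [0, 0, -0.12]
    - [0, 0, -0.12]
    - [0, 0, -0.12]
    - [0, 0, -0.12]
    - [0, 0, -0.12]
    - [0, 0, -0.12]
    - [0, 0, -0.08]
  delta_rot:
    - [0, 0, 0]
    - [0, 0, 0]
    - [0, 0, -0.03]
    - [0, 0, -0.04]
    - [0, 0, -0.04]
    - [0, 0, -0.04]
    - [0, 0, -0.025]
    - [0, 0, 0]

```text
time: 5.2
ee_pos: [0.4595, -0.3091, 0.3488]
eef_rot: [0.998, -0.056, 0.001, 0.001]
ft_force: [-0.5, -0.4, -1.5]
width: 0.0141
grip_force: 19.9
```

play_rows:
  claw: [1, 1, 1, 1, 1, 1, 1, 1]
  delta_pos:
    - [-0.016, -0.1, 0]
    - [-0.016, -0.18, 0]
    - [-0.016, -0.22, 0]
    - [-0.016, -0.22, 0]
    - [-0.016, -0.22, 0]
    - [-0.016, -0.22, 0]
    - [-0.016, -0.22, 0]
    - [-0.016, -0.22, 0]
  delta_rot:
    - [0, 0, 0]
    - [0, 0, 0]
    - [0, 0, 0]
    - [0, 0, 0]
    - [0, 0, 0]
    - [0, 0, 0]
    - [0, 0, 0]
    - [0, 0, 0]

```text
time: 6.0
ee_pos: [0.4694, 0.0144, 0.346]
eef_rot: [0.998, -0.057, 0.0, 0.0]
ft_force: [1.5, 0.4, -1.2]
width: 0.0138
grip_force: 19.9
```

play_rows:
  claw: [1, 1, 1, 1, 1, 1, 1, 1]
  delta_pos:
    - [-0.016, -0.22, 0]
    - [-0.016, -0.22, 0]
    - [-0.016, -0.22, 0]
    - [-0.016, -0.22, 0]
    - [-0.016, -0.22, 0]
    - [-0.016, -0.22, 0]
    - [-0.016, -0.22, 0]
    - [-0.016, -0.18, 0]
  delta_rot:
    - [0, 0, 0]
    - [0, 0, 0]
    - [0, 0, 0]
    - [0, 0, 0]
    - [0, 0, 0]
    - [0, 0, 0]
    - [0, 0, 0]
    - [0, 0, 0]

```text
time: 6.8
ee_pos: [0.4827, 0.3591, 0.3457]
eef_rot: [0.998, -0.057, -0.0, -0.0]
ft_force: [0.5, 0.2, -1.1]
width: 0.0138
grip_force: 19.9
```

play_rows:
  claw: [1, 1, 1, 1, 1, 1, 1, 1]
  delta_pos:
    - [0.015, -0.057, 0.05]
    - [0, 0, 0.1]
    - [0, 0, 0.12]
    - [0, 0, 0.12]
    - [0, 0, 0.1]
    - [0, 0, 0.08]
    - [0, 0, 0]
    - [0, 0, 0]
  delta_rot:
    - [0, 0, 0]
    - [0, 0, 0]
    - [0, 0, 0]
    - [0, 0, 0]
    - [0, 0, 0]
    - [0, 0, 0]
    - [0, 0, 0]
    - [0, 0, 0]

```text
time: 7.6
ee_pos: [0.4879, 0.3677, 0.2323]
eef_rot: [0.998, -0.057, 0.0, 0.0]
ft_force: [-0.1, -0.2, -0.5]
width: 0.0138
grip_force: 20.0
```

Run:
```python
from h import *
import cv2,pickle
T=tool();print(T.round(4))
c=r.camera("wrist");pickle.dump((T,c),open("w2.pkl","wb"))
s=r.camera("scene");pickle.dump(s,open("s2.pkl","wb"))
im=np.zeros((600,800,3),np.uint8)
im[:300,:400]=cv2.resize(c["pixels"],(400,300),interpolation=cv2.INTER_AREA)
im[:300,400:]=cv2.resize(c["pixels"][60:240,136:376],(400,300),interpolation=cv2.INTER_CUBIC)
im[300:,:800]=0
im[300:,:400]=cv2.resize(s["pixels"][180:300,100:260],(400,300),interpolation=cv2.INTER_CUBIC)
t=r.camera("top");im[300:,400:]=cv2.resize(t["pixels"][160:235,110:210],(400,300),interpolation=cv2.INTER_CUBIC)
cv2.imwrite("pics/m2.png",im[:,:,::-1])
```

```text
[[ 9.935e-01 -1.136e-01  3.000e-04  4.879e-01]
 [-1.136e-01 -9.935e-01 -1.000e-04  3.677e-01]
 [ 4.000e-04  1.000e-04 -1.000e+00  2.323e-01]
 [ 0.000e+00  0.000e+00  0.000e+00  1.000e+00]]
```

View pics/m2.png

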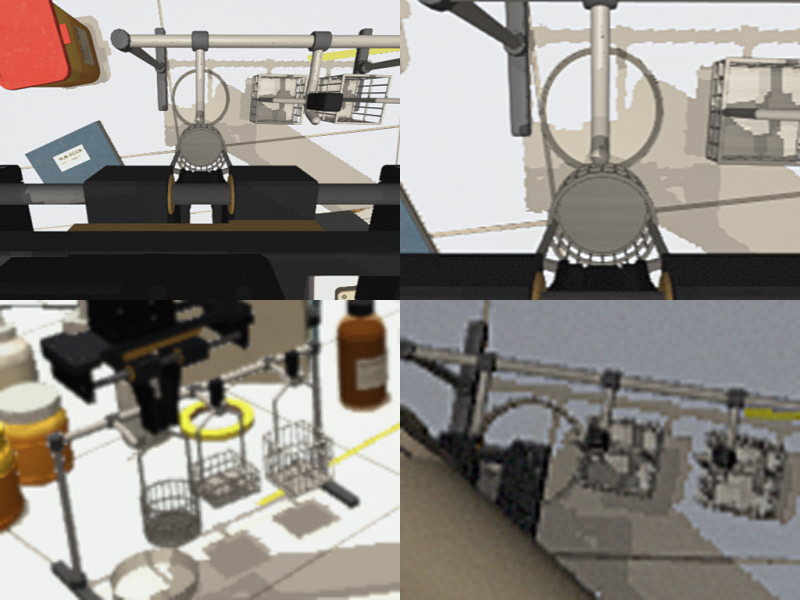

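The held round basket is upright in front of the free hook, which points straight at it: hook tip at (598,155) and rail junction at (600,10) in the upper-right panel. Next I'll get the offsets in tool axes.

Run:
```python
from h import *
import pickle
np.set_printoptions(precision=4,suppress=True)
T,c=pickle.load(open("w2.pkl","rb")); W=dict(K=c["camera_matrix"],T=T@c["hand_eye"])
Q=lambda u,v:np.array([136+(u-400)*.6,60+v*.6]);F=lambda u,v:np.array([u*1.28,v*1.28])
for n,uv,z in(("tip",Q(598,155),.205),("junc",Q(600,8),.193),("railL",F(122,39),.193),("junc2",F(322,42),.193),("sh grip top",F(323,101),.215)):
    p=atz(W,uv,z);print(n,p,((p-T[:3,3])@T[:3,:3])*1000)
```

```text
tip [0.5336 0.3645 0.205 ] [45.7256 -1.9346 27.3212]
junc [0.5899 0.3572 0.193 ] [102.5084  -1.1121  39.3415]
railL [0.6063 0.421  0.193 ] [111.535  -66.3329  39.3406]
junc2 [0.5849 0.2548 0.193 ] [109.1637 101.1999  39.3504]
sh grip top [0.538  0.2648 0.215 ] [61.4214 96.6146 17.333 ]
```

play_rows:
  claw: [1, 1, 1, 1, 1, 1, 1, 1]
  delta_pos:
    - [0.03, -0.01, 0]
    - [0.06, 0, 0]
    - [0.08, 0, 0]
    - [0.08, 0, 0]
    - [0.04, 0, 0]
    - [0, 0, 0]
    - [0, 0, 0.05]
    - [0, 0, 0.05]
  delta_rot:
    - [0, 0, 0]
    - [0, 0, 0]
    - [0, 0, 0]
    - [0, 0, 0]
    - [0, 0, 0]
    - [0, 0, 0]
    - [0, 0, 0]
    - [0, 0, 0]

```text
time: 8.55
ee_pos: [0.5455, 0.3633, 0.2109]
eef_rot: [0.998, -0.057, -0.0, -0.0]
ft_force: [-0.7, -0.3, -1.2]
width: 0.0141
grip_force: 20.0
```

play_rows:
  claw: [1, 1, 1, 1]
  delta_pos:
    - [0, 0, 0.03]
    - [0, 0, 0.03]
    - [0, 0, 0]
    - [0, 0, 0]
  delta_rot:
    - [0, 0, 0]
    - [0, 0, 0]
    - [0, 0, 0]
    - [0, 0, 0]

```text
time: 8.95
ee_pos: [0.5461, 0.3629, 0.1996]
eef_rot: [0.998, -0.057, 0.0, -0.0]
ft_force: [0.1, 0.0, -0.9]
width: 0.0143
grip_force: 20.0
```

play_rows:
  claw: [1, 1, 1]
  delta_pos:
    - [0, 0, 0.005]
    - [0, 0, 0.005]
    - [0, 0, 0]
  delta_rot:
    - [0, 0, 0]
    - [0, 0, 0]
    - [0, 0, 0]

```text
time: 9.25
ee_pos: [0.5466, 0.3628, 0.1983]
eef_rot: [0.998, -0.057, 0.001, -0.0]
ft_force: [-0.1, -0.7, 4.7]
width: 0.0137
grip_force: 20.0
```

Run:
```python
from h import *
import cv2
c=r.camera("wrist");s=r.camera("scene")
im=np.zeros((600,800,3),np.uint8)
im[:300,:400]=cv2.resize(c["pixels"][:192,128:384],(400,300),interpolation=cv2.INTER_CUBIC)
im[300:,:400]=cv2.resize(s["pixels"][180:300,100:260],(400,300),interpolation=cv2.INTER_CUBIC)
im[:600,400:]=cv2.resize(s["pixels"][210:300,130:190],(400,600),interpolation=cv2.INTER_CUBIC)
cv2.imwrite("pics/m3.png",im[:,:,::-1])
```

```text
(no output)
```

View pics/m3.png

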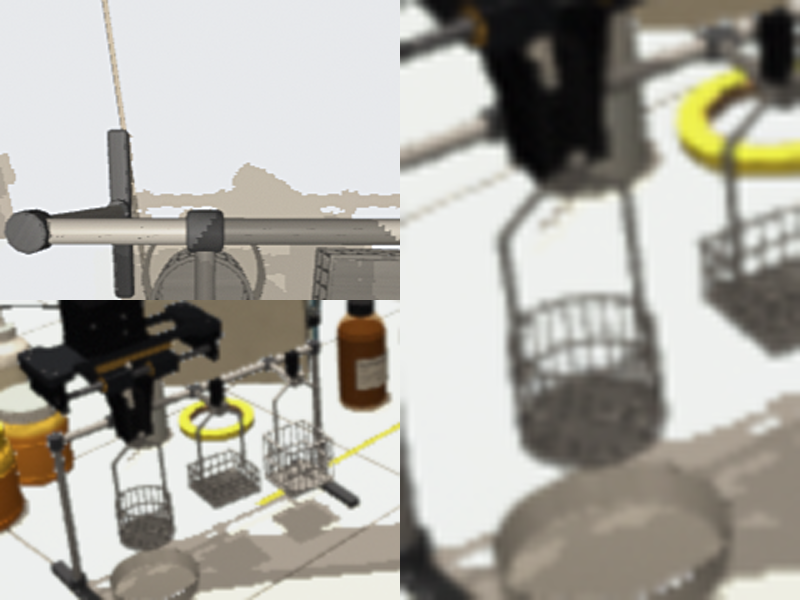

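Upward contact of about 5 N came at the expected height (eye about 0.186), so the bail is sitting on the hook over the dish. Now I'll release it.

play_rows:
  claw: [0.8, 0.7, 0.6, 0.5, 0.5, 0.5, 0.5, 0.5]
  delta_pos:
    - [0, 0, 0]
    - [0, 0, 0]
    - [0, 0, 0]
    - [0, 0, 0]
    - [0, 0, 0]
    - [0, 0, 0]
    - [0, 0, 0]
    - [0, 0, 0]
  delta_rot:
    - [0, 0, 0]
    - [0, 0, 0]
    - [0, 0, 0]
    - [0, 0, 0]
    - [0, 0, 0]
    - [0, 0, 0]
    - [0, 0, 0]
    - [0, 0, 0]

```text
time: 10.15
ee_pos: [0.5463, 0.3628, 0.1975]
eef_rot: [0.998, -0.057, 0.0, 0.0]
ft_force: [-0.1, -0.7, -0.3]
width: 0.0432
grip_force: 0.0
```

play_rows:
  claw: [0.5, 0.5, 0.5, 0.5, 0.5, 0.5, 0.5, 0.5]
  delta_pos:
    - [0, 0, -0.05]
    - [0, 0, -0.1]
    - [0, 0, -0.15]
    - [0, 0, -0.15]
    - [0, 0, -0.1]
    - [0, 0, 0]
    - [0, 0, 0]
    - [0, 0, 0]
  delta_rot:
    - [0, 0, 0]
    - [0, 0, 0]
    - [0, 0, 0]
    - [0, 0, 0]
    - [0, 0, 0]
    - [0, 0, 0]
    - [0, 0, 0]
    - [0, 0, 0]

```text
time: 10.95
ee_pos: [0.546, 0.3625, 0.3065]
eef_rot: [0.998, -0.057, -0.001, 0.001]
ft_force: [0.2, -0.4, -0.9]
width: 0.0438
grip_force: 0.0
```

Run:
```python
from h import *
import cv2,pickle
T=tool();c=r.camera("wrist");s=r.camera("scene");pickle.dump((T,c),open("w4.pkl","wb"));print(T[:3,3])
im=np.zeros((600,800,3),np.uint8)
im[:300,:400]=cv2.resize(c["pixels"],(400,300),interpolation=cv2.INTER_CUBIC)
im[300:,:400]=cv2.resize(s["pixels"][180:300,100:260],(400,300),interpolation=cv2.INTER_CUBIC)
im[:600,400:]=cv2.resize(s["pixels"][190:280,155:215],(400,600),interpolation=cv2.INTER_CUBIC)
cv2.imwrite("pics/m4.png",im[:,:,::-1])
```

```text
[0.546018   0.36248573 0.30651768]
```

View pics/m4.png

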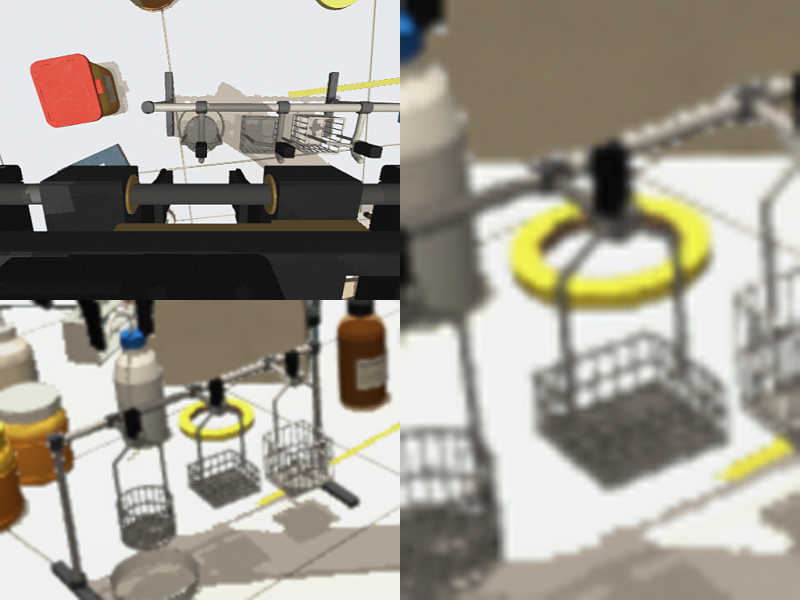

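The round basket hangs on hook_0 over the dish, and the shallow and deep baskets are undisturbed. In the wrist panel the grips are at (201,152), (284,155) and (368,151). I'll measure the deep grip from the same picture before going over to it.

Run:
```python
from h import *
import pickle,cv2
np.set_printoptions(precision=1,suppress=True)
T,c=pickle.load(open("w4.pkl","rb")); W=dict(K=c["camera_matrix"],T=T@c["hand_eye"])
g=c["pixels"].max(2)
m=(g<45).astype(np.uint8); m[208:]=0; m[:165]=0
n,l,st,ce=cv2.connectedComponentsWithStats(m)
for i in range(1,n):
    if st[i,4]>40:
        p=atz(W,ce[i],.210);print(st[i],ce[i],(p-T[:3,3])@T[:3,:3]*1000)
```

```text
[250 182  15  20 262] [257.2 191.2] [ 2.4 -0.3 96.5]
[352 182  26  20 400] [364.4 191.5] [  2.1 101.   96.6]
[453 182  36  20 460] [468.8 191.1] [  2.5 199.6  96.7]
```

play_rows:
  claw: [0.4, 0.3, 0.2, 0.2, 0.2, 0.2, 0.2, 0.2]
  delta_pos:
    - [0, 0.1, 0]
    - [0, 0.2, 0]
    - [0, 0.22, 0]
    - [0, 0.22, 0]
    - [0, 0.18, 0]
    - [0, 0.08, 0]
    - [0, 0, 0]
    - [0, 0, 0]
  delta_rot:
    - [0, 0, 0]
    - [0, 0, 0]
    - [0, 0, 0]
    - [0, 0, 0]
    - [0, 0, 0]
    - [0, 0, 0]
    - [0, 0, 0]
    - [0, 0, 0]

```text
time: 11.85
ee_pos: [0.5233, 0.1645, 0.3073]
eef_rot: [0.998, -0.057, -0.0, -0.0]
ft_force: [-0.5, -0.0, 0.1]
width: 0.0696
grip_force: 0.0
```

play_rows:
  claw: [0.2, 0.2, 0.2, 0.2, 0.2, 0.2, 0.2, 0.2]
  delta_pos:
    - [0, 0, 0.05]
    - [0, 0, 0.1]
    - [0, 0, 0.13]
    - [0, 0, 0.12]
    - [0, 0, 0.085]
    - [0, 0, 0.05]
    - [0, 0, 0]
    - [0, 0, 0]
  delta_rot:
    - [0, 0, 0]
    - [0, 0, 0]
    - [0, 0, 0]
    - [0, 0, 0]
    - [0, 0, 0]
    - [0, 0, 0]
    - [0, 0, 0]
    - [0, 0, 0]

```text
time: 12.65
ee_pos: [0.5235, 0.1648, 0.2009]
eef_rot: [0.998, -0.057, 0.0, -0.0]
ft_force: [0.0, 0.9, 0.4]
width: 0.0695
grip_force: 0.0
```

play_rows:
  claw: [0.5, 0.8, 1, 1, 1, 1, 1, 1]
  delta_pos:
    - [0, 0, 0]
    - [0, 0, 0]
    - [0, 0, 0]
    - [0, 0, 0]
    - [0, 0, 0]
    - [0, 0, 0]
    - [0, 0, 0]
    - [0, 0, 0]
  delta_rot:
    - [0, 0, 0]
    - [0, 0, 0]
    - [0, 0, 0]
    - [0, 0, 0]
    - [0, 0, 0]
    - [0, 0, 0]
    - [0, 0, 0]
    - [0, 0, 0]

```text
time: 13.45
ee_pos: [0.5235, 0.1638, 0.2005]
eef_rot: [0.998, -0.057, 0.0, 0.0]
ft_force: [0.2, -1.6, 0.2]
width: 0.0139
grip_force: 20.2
```

play_rows:
  claw: [1, 1, 1, 1]
  delta_pos:
    - [0, 0, 0]
    - [0, 0, 0]
    - [0, 0, 0]
    - [0, 0, 0]
  delta_rot:
    - [0, 0, 0]
    - [0, 0, 0]
    - [0, 0, 0]
    - [0, 0, 0]

```text
time: 13.85
ee_pos: [0.5235, 0.1636, 0.2005]
eef_rot: [0.998, -0.057, 0.0, 0.0]
ft_force: [0.9, -5.4, 1.2]
width: 0.0139
grip_force: 19.9
```

play_rows:
  claw: [1, 1, 1, 1, 1, 1, 1, 1]
  delta_pos:
    - [0, 0, -0.03]
    - [0, 0, -0.05]
    - [0, 0, -0.06]
    - [0, 0, -0.04]
    - [-0.05, 0, 0]
    - [-0.1, 0, 0]
    - [-0.15, 0, 0]
    - [-0.1, 0, 0]
  delta_rot:
    - [0, 0, 0]
    - [0, 0, 0]
    - [0, 0, 0]
    - [0, 0, 0]
    - [0, 0, 0]
    - [0, 0, 0]
    - [0, 0, 0]
    - [0, 0, 0]

```text
time: 14.65
ee_pos: [0.4416, 0.1738, 0.2361]
eef_rot: [0.998, -0.057, -0.0, 0.0]
ft_force: [-0.0, 0.4, -1.3]
width: 0.0138
grip_force: 19.9
```

play_rows:
  claw: [1, 1, 1, 1, 1, 1, 1, 1]
  delta_pos:
    - [0, 0, -0.06]
    - [0, 0, -0.12]
    - [0, 0, -0.14]
    - [0, 0, -0.14]
    - [0, 0, -0.12]
    - [0, 0, -0.06]
    - [0, 0, 0]
    - [0, 0, 0]
  delta_rot:
    - [0, 0, 0]
    - [0, 0, 0]
    - [0, 0, 0]
    - [0, 0, 0]
    - [0, 0, 0]
    - [0, 0, 0]
    - [0, 0, 0]
    - [0, 0, 0]

```text
time: 15.45
ee_pos: [0.4438, 0.1731, 0.3635]
eef_rot: [0.998, -0.057, -0.0, 0.0]
ft_force: [-0.9, -0.2, -1.8]
width: 0.0138
grip_force: 20.0
```

Run:
```python
from h import *
import cv2,pickle
T=tool();c=r.camera("wrist");s=r.camera("scene");pickle.dump((T,c),open("w5.pkl","wb"));pickle.dump(s,open("s5.pkl","wb"));print(T.round(4))
```

```text
[[ 9.935e-01 -1.140e-01 -1.000e-03  4.438e-01]
 [-1.140e-01 -9.935e-01 -3.000e-04  1.731e-01]
 [-9.000e-04  4.000e-04 -1.000e+00  3.635e-01]
 [ 0.000e+00  0.000e+00  0.000e+00  1.000e+00]]
```

play_rows:
  claw: [1, 1, 1, 1, 1, 1, 1, 1]
  delta_pos:
    - [0, 0, 0]
    - [0.01, 0.1, 0]
    - [0.01, 0.17, 0]
    - [0.01, 0.2, 0]
    - [0.01, 0.2, 0]
    - [0.01, 0.2, 0]
    - [0.01, 0.2, 0]
    - [0.01, 0.2, 0]
  delta_rot:
    - [0, 0, 0.0306]
    - [0, 0, 0]
    - [0, 0, 0]
    - [0, 0, 0]
    - [0, 0, 0]
    - [0, 0, 0]
    - [0, 0, 0]
    - [0, 0, 0]

```text
time: 16.35
ee_pos: [0.4037, -0.0796, 0.3636]
eef_rot: [0.994, -0.105, -0.001, 0.0]
ft_force: [0.2, -0.9, -1.1]
width: 0.0139
grip_force: 20.0
```

play_rows:
  claw: [1, 1, 1, 1, 1, 1, 1, 1]
  delta_pos:
    - [0.01, 0.2, 0]
    - [0.01, 0.2, 0]
    - [0.01, 0.2, 0]
    - [0.01, 0.2, 0]
    - [0.01, 0.15, 0]
    - [0.01, 0.1, 0]
    - [0, 0, 0]
    - [0, 0, 0]
  delta_rot:
    - [0, 0, 0]
    - [0, 0, 0]
    - [0, 0, 0]
    - [0, 0, 0]
    - [0, 0, 0]
    - [0, 0, 0]
    - [0, 0, 0]
    - [0, 0, 0]

```text
time: 17.15
ee_pos: [0.3724, -0.2855, 0.3636]
eef_rot: [0.994, -0.105, -0.001, -0.001]
ft_force: [0.4, 0.9, -1.3]
width: 0.0138
grip_force: 20.0
```

Run:
```python
from h import *
import cv2,pickle
T=tool();c=r.camera("wrist");pickle.dump((T,c),open("w6.pkl","wb"));print(T.round(4))
W=dict(K=c["camera_matrix"],T=T@c["hand_eye"])
L=np.array([[44,44,57],[44,-44,57],[-44,-44,57],[-44,44,57]])/1000
p=proj(W,L@R.from_euler('z',-.21).as_matrix().T+[.4595,-.3062,0]);print(p)
u0,v0=(p.min(0)-25).astype(int);u0=max(u0,0);v0=max(v0,0);u1,v1=(p.max(0)+45).astype(int)
cr=c["pixels"][v0:v1,u0:u1];k=min(780/cr.shape[1],590/cr.shape[0]);print(u0,v0,k)
cv2.imwrite("pics/w6.png",cv2.resize(cr[:,:,::-1],None,fx=k,fy=k,interpolation=cv2.INTER_CUBIC))
```

```text
[[ 9.779e-01 -2.090e-01 -1.100e-03  3.724e-01]
 [-2.090e-01 -9.779e-01  1.200e-03 -2.855e-01]
 [-1.400e-03 -9.000e-04 -1.000e+00  3.636e-01]
 [ 0.000e+00  0.000e+00  0.000e+00  1.000e+00]]
[[230.47011402  76.77752287]
 [287.11100369  76.71319332]
 [285.74233036 134.49509516]
 [231.75490423 134.53998785]]
205 51 4.609375
```

View pics/w6.png

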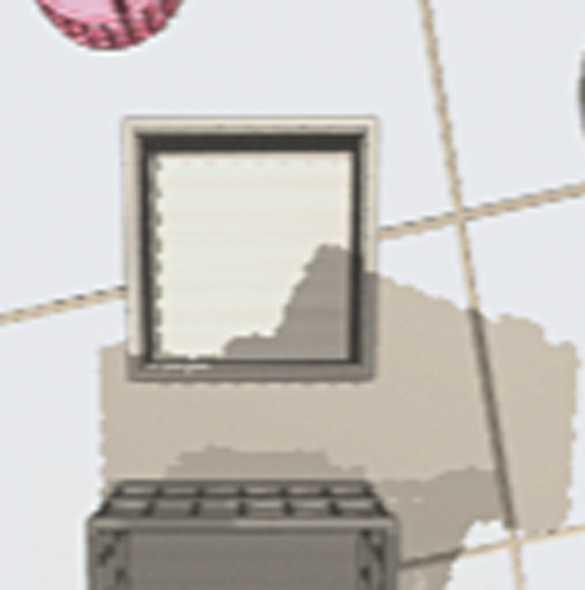

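The empty tank is square to the held basket. Its rim corners are at (122,116), (379,116), (374,382) and (129,380) in the crop.

Run:
```python
from h import *
import pickle
np.set_printoptions(precision=4,suppress=True)
T,c=pickle.load(open("w6.pkl","rb")); W=dict(K=c["camera_matrix"],T=T@c["hand_eye"])
k=4.609375;P=lambda u,v:np.array([205+u/k-.4,51+v/k-.4]);L=lambda *a:np.array(a)/1000
v,e=fit([(W,P(122,116),L(44,44,57)),(W,P(379,116),L(44,-44,57)),(W,P(374,382),L(-44,-44,57)),(W,P(129,380),L(-44,44,57))],[.4595,-.306,-.21]);print(v,e)
for q in(v[:2],(.4595,-.3062)):
  p=np.array([*q,.057]);print((p-T[:3,3])@T[:3,:3]*1000)
# basket bottom far edge at z=.222, side edges
for u in((120,484),(368,482)): p=atz(W,P(*u),T[2,3]-.1415);print((p-T[:3,3])@T[:3,:3]*1000)
for u in((88,525),(400,525)): p=atz(W,P(*u),T[2,3]-.0815);print((p-T[:3,3])@T[:3,:3]*1000)
```

```text
[ 0.461  -0.307  -0.2105] [[-0.3205 -0.1488]
 [ 0.6172 -0.1837]
 [ 0.29   -0.0067]
 [-0.5927  0.4453]]
[ 91.5565   2.8135 306.5125]
[ 89.8952   2.3656 306.5152]
[ 30.721  -28.7931 141.4854]
[ 31.176   29.011  141.4305]
[ 29.9581 -29.3945  81.4869]
[29.9501 29.4007 81.4317]
```

play_rows:
  claw: [1, 1, 1, 1, 1, 1, 1, 1]
  delta_pos:
    - [0.06, 0.0125, 0]
    - [0.11, 0, 0]
    - [0.12, 0, 0]
    - [0.11, 0, 0]
    - [0.0525, 0, 0]
    - [0, 0, 0.06]
    - [0, 0, 0.12]
    - [0, 0, 0.14]
  delta_rot:
    - [0, 0, 0]
    - [0, 0, 0]
    - [0, 0, 0]
    - [0, 0, 0]
    - [0, 0, 0]
    - [0, 0, 0]
    - [0, 0, 0]
    - [0, 0, 0]

```text
time: 18.0
ee_pos: [0.46, -0.3073, 0.2998]
eef_rot: [0.994, -0.105, 0.001, 0.0]
ft_force: [-0.0, -1.1, -1.7]
width: 0.0138
grip_force: 20.0
```

play_rows:
  claw: [1, 1, 1, 1, 1, 1, 1, 1]
  delta_pos:
    - [0, 0, 0.14]
    - [0, 0, 0.12]
    - [0, 0, 0.08]
    - [0, 0, 0.06]
    - [0, 0, 0.06]
    - [0, 0, 0.06]
    - [0, 0, 0.06]
    - [0, 0, 0]
  delta_rot:
    - [0, 0, 0]
    - [0, 0, 0]
    - [0, 0, 0]
    - [0, 0, 0]
    - [0, 0, 0]
    - [0, 0, 0]
    - [0, 0, 0]
    - [0, 0, 0]

```text
time: 18.8
ee_pos: [0.4597, -0.3069, 0.1828]
eef_rot: [0.994, -0.105, -0.001, -0.0]
ft_force: [-0.1, -0.0, -1.2]
width: 0.0135
grip_force: 20.0
```

play_rows:
  claw: [1, 1, 1, 1, 1, 1, 1, 1]
  delta_pos:
    - [0, 0, 0.04]
    - [0, 0, 0.04]
    - [0, 0, 0.035]
    - [0, 0, 0.03]
    - [0, 0, 0.015]
    - [0, 0, 0.01]
    - [0, 0, 0]
    - [0, 0, 0]
  delta_rot:
    - [0, 0, 0]
    - [0, 0, 0]
    - [0, 0, 0]
    - [0, 0, 0]
    - [0, 0, 0]
    - [0, 0, 0]
    - [0, 0, 0]
    - [0, 0, 0]

```text
time: 19.6
ee_pos: [0.4606, -0.3074, 0.1508]
eef_rot: [0.994, -0.105, 0.0, 0.0]
ft_force: [-0.1, 0.2, -1.5]
width: 0.0138
grip_force: 20.0
```

play_rows:
  claw: [1, 1]
  delta_pos:
    - [0, 0, 0.006]
    - [0, 0, 0]
  delta_rot:
    - [0, 0, 0]
    - [0, 0, 0]

```text
time: 19.8
ee_pos: [0.4605, -0.3074, 0.1494]
eef_rot: [0.994, -0.105, 0.0, 0.0]
ft_force: [0.2, 1.0, -0.9]
width: 0.0139
grip_force: 20.0
```

play_rows:
  claw: [1, 1, 1]
  delta_pos:
    - [0, 0, 0.006]
    - [0, 0, 0.004]
    - [0, 0, 0]
  delta_rot:
    - [0, 0, 0]
    - [0, 0, 0]
    - [0, 0, 0]

```text
time: 20.1
ee_pos: [0.4605, -0.3074, 0.1474]
eef_rot: [0.994, -0.105, 0.0, 0.0]
ft_force: [0.4, 0.2, -1.3]
width: 0.0139
grip_force: 20.0
```

play_rows:
  claw: [1, 1]
  delta_pos:
    - [0, 0, 0.004]
    - [0, 0, 0]
  delta_rot:
    - [0, 0, 0]
    - [0, 0, 0]

```text
time: 20.3
ee_pos: [0.4608, -0.3077, 0.1474]
eef_rot: [0.994, -0.105, 0.001, 0.0]
ft_force: [-1.7, 0.8, 5.2]
width: 0.0138
grip_force: 20.0
```

Floor contact at 0.147, where it was expected. Releasing and withdrawing.

play_rows:
  claw: [0.8, 0.6, 0.4, 0.3, 0.3, 0.3, 0.3, 0.3]
  delta_pos:
    - [0, 0, 0]
    - [0, 0, 0]
    - [0, 0, 0]
    - [0, 0, 0]
    - [0, 0, 0]
    - [0, 0, 0]
    - [0, 0, 0]
    - [0, 0, 0]
  delta_rot:
    - [0, 0, 0]
    - [0, 0, 0]
    - [0, 0, 0]
    - [0, 0, 0]
    - [0, 0, 0]
    - [0, 0, 0]
    - [0, 0, 0]
    - [0, 0, 0]

```text
time: 21.1
ee_pos: [0.4605, -0.3073, 0.1466]
eef_rot: [0.994, -0.105, 0.0, 0.0]
ft_force: [0.6, 1.1, 0.0]
width: 0.0591
grip_force: 0.0
```

play_rows:
  claw: [0.3, 0.3, 0.3, 0.3, 0.3, 0.3, 0.3, 0.3]
  delta_pos:
    - [0, 0, -0.05]
    - [0, 0, -0.1]
    - [0, 0, -0.15]
    - [0, 0, -0.2]
    - [0, 0, -0.2]
    - [0, 0, -0.1]
    - [0, 0, 0]
    - [0, 0, 0]
  delta_rot:
    - [0, 0, 0]
    - [0, 0, 0]
    - [0, 0, 0]
    - [0, 0, 0]
    - [0, 0, 0]
    - [0, 0, 0]
    - [0, 0, 0]
    - [0, 0, 0]

```text
time: 21.9
ee_pos: [0.4605, -0.3073, 0.307]
eef_rot: [0.994, -0.105, 0.0, 0.0]
ft_force: [-0.0, -0.4, -0.6]
width: 0.0606
grip_force: 0.0
```

Run:
```python
from h import *
import pickle,cv2
np.set_printoptions(precision=4,suppress=True)
s=r.read_state();print(s["width"],s["ft_force"],s["joint_vel"].round(3))
T=tool();c=r.camera("wrist");W=dict(K=c["camera_matrix"],T=T@c["hand_eye"])
m=(c["pixels"].max(2)<45).astype(np.uint8)
u=proj(W,np.array([.4606,-.3075,.157])).round().astype(int);print("expected",u)
n,l,st,ce=cv2.connectedComponentsWithStats(m)
for i in range(1,n):
    if 60<st[i,4]<3000 and np.hypot(*(ce[i]-u))<40:print(st[i],ce[i],atz(W,ce[i],.157))
a=pickle.load(open("s5.pkl","rb"))["pixels"].astype(int);b=r.camera("scene")["pixels"].astype(int)
print("stand diff",(abs(a-b).max(2)[185:310,110:215]>40).sum())
```

```text
0.06060578702757339 [-0.0354 -0.3984 -0.6133] [-0.002  0.016 -0.     0.032  0.001 -0.006 -0.   ]
expected [258 182]
[252 174  12  16 182] [257.2582 181.6264] [ 0.461  -0.3073  0.157 ]
stand diff 8
```

The deep grip is exactly where an upright, centred basket would put it, and the stand has not changed. Handing in.

```bash
python3 -c "
from bench import r
print(r.close_job())"
```

```text
the job is handed in; nothing more can be done
None
```

The job is handed in at about 22 s of the 72 s allowed: the round basket hangs on the left hook over the dish, the deep basket stands on the tank floor, and the shallow basket is still on its hook; the hand-in gave no verdict.

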